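# Isolate the robotics bench for padlocking

## Robot

A 6-joint arm with a two-finger parallel gripper is mounted at the origin on the work surface. World frame = base frame: x ahead of the robot, y to its left, z up, the work surface at z = 0. Lengths are in m, angles in rad, forces in N, time in s.
With the tool pointing down it reaches from about 0.25 to 0.775 m from the base axis. Payload 4 kg.
Tool frame: the origin (TCP) lies midway between the tips of the shut fingers; the grasp point (between the pads) lies 19 mm behind it; z points along the fingers, y is the line along which they close (so a half turn about z gives the same grasp; the last joint's range is limited). The gripper opens to 94 mm and grips with 3 to 60 N. Pads are 16 mm wide; open, the fingers measure 119 mm over their backs; the gripper's body (75 mm by 177 mm) begins 78 mm behind the grasp point.
Start: joints at [-1.327, 0.087, 1.371, -0, 1.684, -0.103], TCP at [0.187, -0.517, 0.171] pointing down, gripper open.
Joint ranges: [-3.1, 3.1], [-0.76, 2.03], [0.27, 2.55], [-1.08, 4.22], [0.17, 2.65], [-2.57, 2.57]. Speed limits (rad/s): [2.79, 2.79, 3.14, 3.14, 3.14, 3.14].

## Interface

Orientations are given as [roll, pitch, yaw] about the fixed x, y, z axes, in that order (R = Rz(yaw) Ry(pitch) Rx(roll)).
In Python, from bench import get_obs, snapshot, close_job gives the robot as it stands. The module is installed in compiled form; this text tells all that it offers.
- The arm moves only by the tool drive_tool, never from a script. Its argument "commands" is a list of rows, each a list of 6 numbers: the shift along the tool's x, y, z in units of 0.04 m (1.0 is 0.04 m), then the turn, a rotation vector about the tool's x, y, z in units of 0.1 rad (1.0 is 0.1 rad). In form: [[dx, dy, dz, wx, wy, wz], ...]. A call has 1 to 20 rows; each row shifts and turns the commanded pose from where the row before left it, along the tool's axes as they then stand; what a row does not reach is not made up. A row lasts 1/8 s, in which the tool goes at most 62.5 mm and 10.7 degrees, less where a joint would pass 70% of its speed; a pose out of reach is approached as far as the arm can. A call with a number of a shift or a turn outside -1 to 1 is refused whole. A call with a gripper value outside its range is refused whole. "gripper" is the closure, from 0 (fully open) to 1 (shut), set as the call begins (left out, the last holds). The fingers move at their own pace and stop on an object; the grip force is fixed at half the most. Time passes only in rows, so rows that do not move let the fingers close. It gives the time, the measured TCP pose, the force, the opening and the grip force at its end, in the units of the state.
- get_obs(): the state, without advancing time (a new reading comes with each control period).
- snapshot(name): name is "scene" or "side" or "wrist"; returns a dict with "image" (420x560x3 uint8, blue, green, red), "range_z" (420x560 float32, m along the optical axis (not along the pixel's ray), 0 where there is no reading), "fx", "fy", "cx", "cy" (pixels), "rvec" (rotation vector, rad) and "tvec" (3), from world to camera coordinates, as OpenCV has them. Camera axes: x right, y down, z forward; pixel columns grow to the right and rows downward; lengths in m; the calibration is good to about 2 mm. A picture is of the moment at which its call begins.
- close_job(): hands the job in; it is judged then, once.
The state is a dict: "time": time; "joint_positions": joint angles; "qvel": joint speeds; "joint_torque": joint torques, N m; "tool_pos": TCP position; "ee_rot": TCP orientation; "wrist_force": force on the tool from outside, world axes, zero at the start; "wrist_torque": the same for the moment, N m; "width": finger opening in m; "finger_force": force on a finger pad.
Only numpy, scipy, OpenCV 4.12 (cv2) and the standard library are available. Lean on these libraries where they do the work, as an engineer would, in place of code of your own. Each camera call takes 0.05 s, during which the arm holds its last target. There are 200 camera calls.

## Task

Isolate this robotics bench ready for its padlock. Unscrew the winged nut until its round skirt stands clear above the tip of the handle (nobody noted whether its thread is right- or left-handed, so feel which way it gives), then swing the handle to off and swing the hasp leaf over, so that the holes of handle, leaf and fixed lug line up and an 8 mm shackle would drop straight through all three. Let go of everything and leave the nut raised; do not knock the toy robot, the charger, the padlock or the small white hub.

Things in the scene. Friction and masses are not known exactly. Their poses are not given: they have to be found in the camera images.
- isolator: Grey isolator box fixed on the bench, 260 (x) x 300 (y) x 75 mm high, origin at the centre of its underside. Its place and yaw vary. Heights given below are above its flat lid, which is 75 mm above the origin. On the lid at (x, y) mm from the origin: handle pivot (70, 75), winged nut (15.6, -84), leaf pivot (-70, -30), fixed lug (-70, 75).
- guard (a point): Top centre of a fixed steel guard fin on the lid, 6 mm thick (box x), 140 mm long (box y), 40 mm high. It is 38 mm from the handle's face when the handle is on: open the fingers only part-way there.
- handle_pivot (a point): On the box's lid, on the vertical axis about which the handle turns.
- handle_grip (a point): Middle of the black handle's grip, 85 mm from the pivot, 38 mm above the lid; carried by the handle. The grip is a bar 20 mm wide, from 22 to 115 mm from the pivot, 14 to 48 mm above the lid. The point's -y axis points from the pivot outward along the handle.
- handle (a joint): Handle angle, rad: 0 = on (it points along the box's -y), 1.571 = off (along the box's -x), growing clockwise seen from above. It starts between 0 and 0.09 and can travel too far, to 1.9: no stop or detent at off. Stiff (0.5 N m); it stays where it is left.
- handle_hole (a point): Centre (top face, 22 mm above the lid) of the 11 mm hole in the handle's flat steel tab, 140 mm from the pivot. The tab is 24 mm wide, 6 mm thick (16..22 mm above the lid) and its tip reaches 158 mm from the pivot.
- nut_grip (a point): On the axis of the winged nut, mid-height of its wing, carried by the nut; 50 mm above the lid when fully down. The wing is a steel bar 42 mm long (the point's x axis), 14 mm wide (y), 30 mm high, on a round skirt 48 mm across, 8 mm thick, whose top is 25 mm below this point. It sits on a stud just beyond the handle's tip.
- skirt (a joint): Rise of the nut above fully down, m (0 to 0.0096); it starts at 0 to 0.0011. Down, its skirt overhangs the handle's tab and stops the handle within about 0.1 rad; at 0.006 or more the tab passes under. Thread sense unmarked: one way it jams at a hard stop within 0.2 rad, the other way it turns against 0.12 N m, rising 6 mm per rad for up to 1.6 rad, and stays where left.
- leaf_pivot (a point): On the box's lid, on the vertical axis about which the hasp leaf turns.
- leaf_grip (a point): Middle of the upright steel finger fin on the hasp leaf's short tail, 48 mm from the leaf pivot, 36 mm above the lid; carried by the leaf. The fin is 30 mm long (the point's x axis), 12 mm thick (y), 12 to 46 mm above the lid; the flat leaf is 7 to 12 mm above the lid. The point's +x axis points from the tail over the pivot to the hole end.
- leaf (a joint): Leaf angle, rad: at 0 its hole end points along the box's +x, at 1.571 along the box's +y (lined up), growing anticlockwise seen from above. It starts between 0 and 0.8 and can travel too far, to 1.95. Friction 0.15 N m; it stays where it is left.
- leaf_hole (a point): Centre (top face, 12 mm above the lid) of the 11 mm hole in the hasp leaf's long end, 105 mm from the leaf pivot, opposite the fin. The leaf passes under the handle.
- lug_hole (a point): Centre (top face, 5 mm above the lid) of the 11 mm hole in the fixed square steel lug on the lid: the other two holes must come over this one.
- model: Bystander, loose: toy robot of plastic bricks, 64 x 70 mm, 144 mm high, origin under its centre; on the bench close to one side of the box.
- charger: Bystander, loose: black upright battery charger, foot 70 x 50 mm, 112 mm high, origin under its centre; on the bench close to the other side of the box.
- padlock: Bystander, loose: brass padlock lying flat on the bench between box and robot, body 40 x 42 x 20 mm, shackle to its +y (79 mm overall), origin under the body's centre.
- hub: Bystander, loose: small white brick 40 x 26 x 24 mm lying on the lid's near corner, close to the lug, origin under its centre.

How it is judged:
On the way, in this order (a step that is already met when the one before it is completed fails the run):
1. the winged nut is unscrewed until it has risen 6 mm or more above fully down, clear of the handle's tip (value of joint skirt above 0.006 m), for 0.2 s.
2. the handle is swung to off, its hole over the lug's hole within 3 mm (horizontal distance between handle_hole and lug_hole below 0.003 m), for 0.2 s.
At the end, for the whole second after the job is handed in: Nut still raised 6 mm or more above fully down; the holes of handle, leaf and lug line up, each pair within 3 mm horizontally (11 mm holes, 8 mm shackle) (value of joint skirt above 0.006 m and horizontal distance between each of handle_hole, leaf_hole and lug_hole below 0.003 m and horizontal distance between handle_hole and leaf_hole below 0.003 m); the robot touches nothing.
It fails at once if the toy robot is shifted more than 20 mm or tipped (distance of model from where it was at the start of the episode above 0.02 m or angle between model's own z axis and vertical above 0.3 rad).
It fails at once if the charger is shifted more than 20 mm or tipped (distance of charger from where it was at the start of the episode above 0.02 m or angle between charger's own z axis and vertical above 0.3 rad).
It fails at once if the padlock is shifted more than 20 mm or tipped (distance of padlock from where it was at the start of the episode above 0.02 m or angle between padlock's own z axis and vertical above 0.3 rad).
It fails at once if the small white hub is shifted more than 20 mm or tipped (distance of hub from where it was at the start of the episode above 0.02 m or angle between hub's own z axis and vertical above 0.3 rad).
It also fails if it takes over 69 s, if anything falls off the work surface, if the arm or the gripper's body presses on something with over 40 N, if the wrist force passes 120 N, or if a joint passes its speed limit or range.

## Working session

There is one attempt and no reset: what is moved stays moved. The work goes in short steps, Python scripts to look and compute and a tool call to move; the robot and the scene stay as the last step left them, time stands still between calls to the robot, and variables do not carry over. Pictures are saved under pics/ and viewed, at most 10 in all, crops included, and the job is handed in when it is done.

Besides the shell and the picture viewer there is one more tool, called after ">>>" as name([rows], argument=value, ...), one row to a line, values as JSON. drive_tool: Moves the arm, as the interface text tells. Its arguments: {"type":"object","properties":{"commands":{"type":"array"},"gripper":{"type":"number"}},"required":["commands"]}

```bash
mkdir -p pics
cat > h.py <<'E'
import numpy as np, cv2
from bench import get_obs, snapshot
def snap(n,f=None):
    s=snapshot(n)
    if f: cv2.imwrite('pics/'+f,s['image'])
    s['R']=cv2.Rodrigues(np.array(s['rvec'],float))[0]; s['t']=np.array(s['tvec'],float).ravel()
    return s
def plane(s,u,v,z):
    d=s['R'].T@np.array([(u-s['cx'])/s['fx'],(v-s['cy'])/s['fy'],1]); c=-s['R'].T@s['t']
    return c+d*(z-c[2])/d[2]
def cloud(s):
    v,u=np.mgrid[:420,:560]; z=s['range_z']
    P=np.stack([(u-s['cx'])/s['fx']*z,(v-s['cy'])/s['fy']*z,z],-1)
    return (P-s['t'])@s['R']
E
python3 - <<'E'
from h import *
import pickle
D={}
for n in('scene','side'):
    s=snap(n); D[n]=s; print(n,-s['R'].T@s['t'],s['fx'])
pickle.dump(D,open('d.pkl','wb'))
cv2.imwrite('pics/a.png',D['scene']['image']);cv2.imwrite('pics/b.png',D['side']['image'])
print(get_obs())
for n in D:
    P=cloud(D[n]);m=(abs(P[...,2]-.075)<.004)&(D[n]['range_z']>0)
    c=P[m][:,:2];print(n,len(c),np.median(P[m][:,2]),cv2.minAreaRect(c.astype(np.float32)))
E
```

```text
scene [1.17665778 0.57000215 0.74245702] 521.8440112447071
side [-0.048617    0.75481329  0.98423944] 492.2172855721437
{'time': 0.1, 'joint_positions': array([-1.32711520e+00,  8.78732239e-02,  1.37208209e+00, -1.80901033e-05,
        1.68360102e+00, -1.03151133e-01]), 'qvel': array([ 0.00115368, -0.00070041, -0.00404882,  0.000703  , -0.0006923 ,
        0.0015761 ]), 'joint_torque': array([ 2.38086737e-03, -3.41251445e+01, -3.03301799e+01,  7.19930744e-02,
        3.03578249e-02, -1.01885717e-04]), 'tool_pos': array([ 0.18678343, -0.51671849,  0.16963626]), 'ee_rot': array([-3.13963756e+00, -1.84313620e-04,  3.46830063e-01]), 'wrist_force': array([-0.43949419, -0.52735691, -0.28620338]), 'wrist_torque': array([0.02742868, 0.01422205, 0.000356  ]), 'finger_force': 0.0, 'width': 0.09437390831510274}
scene 9386 0.07437918759499539 ((0.2021181732416153, -0.4968259334564209), (1.2100703716278076, 1.9591588973999023), 13.922410011291504)
side 5895 0.07408171525267415 ((0.5786344408988953, -0.32526934146881104), (1.2772979736328125, 1.5718926191329956), 0.08933888375759125)
```

View pics/a.png

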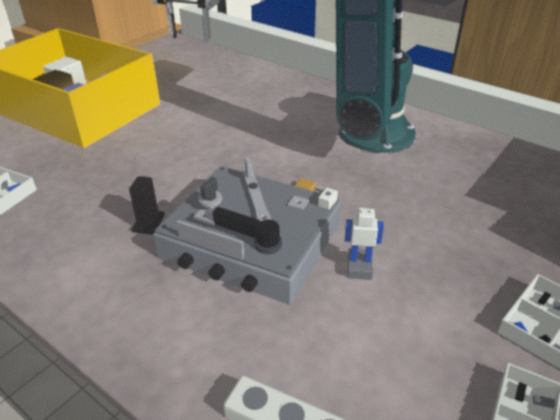

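View pics/b.png

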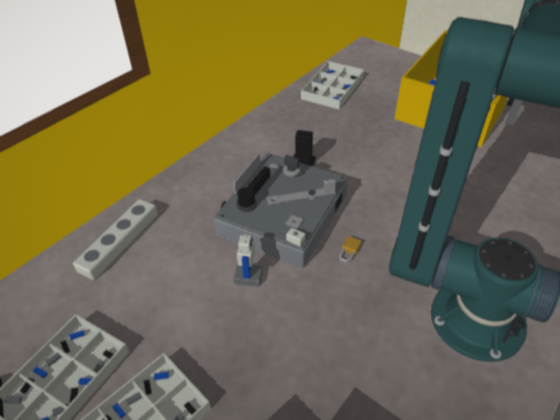

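The scene view shows the box lid with corners near (222,168), (340,205), (295,275) and (160,235). The handle knob is at (267,232), the nut at (209,190), the leaf fin at (249,168) and the lug at (298,202). The side view shows the same layout, with the charger beyond the nut end and the toy robot near the lug end.

```bash
cat >> h.py <<'E'
def fit(s,seed):
    P=cloud(s);m=((abs(P[...,2]-.075)<.006)&(s['range_z']>0)).astype(np.uint8)
    _,L=cv2.connectedComponents(cv2.morphologyEx(m,cv2.MORPH_OPEN,np.ones((3,3))));
    return P[L==L[seed[1],seed[0]]][:,:2].astype(np.float32),L[seed[1],seed[0]]
E
python3 - <<'E'
from h import *
import pickle
D=pickle.load(open('d.pkl','rb'))
A=[]
for n,sd in(('scene',(290,225)),('side',(280,215))):
    c,l=fit(D[n],sd);print(n,l,len(c),cv2.minAreaRect(c)); A.append(c)
    # top of knob / handle: dark pixels with height
    P=cloud(D[n]);g=D[n]['image'].max(-1)
    b=cv2.minAreaRect(c)
    near=np.hypot(P[...,0]-b[0][0],P[...,1]-b[0][1])<.17
    h=near&(P[...,2]>.115)&(P[...,2]<.132)&(g<45)
    print(' handle',h.sum(),cv2.minAreaRect(P[h][:,:2].astype(np.float32)))
    w=near&(P[...,2]>.11)&(P[...,2]<.16)&(g>=45)
    n_,L,S,C=cv2.connectedComponentsWithStats(w.astype(np.uint8))
    for i in range(1,n_):
        if S[i,4]>12: q=P[L==i];print('  blob',C[i],S[i,4],q.mean(0),q[:,2].max())
print(cv2.minAreaRect(np.vstack(A)))
E
```

```text
scene 45 6132 ((0.5623155832290649, 0.012749984860420227), (0.256386935710907, 0.2947770059108734), 11.967251777648926)
 handle 113 ((0.6239417791366577, 0.056633684784173965), (0.03318331018090248, 0.12088382989168167), 4.563131809234619)
  blob [248.25       163.05882353] 68 [ 0.4733998  -0.065211    0.11784712] 0.12211866365070796
  blob [208.51310861 187.43071161] 267 [ 0.59924507 -0.0613382   0.1274892 ] 0.14000677338370487
  blob [250.22443182 221.69460227] 704 [0.62379439 0.0672872  0.12013091] 0.1253481254136719
  blob [209.15891473 231.6744186 ] 258 [0.6853783  0.0204651  0.11343686] 0.11743929436649568
side 31 5219 ((0.558539628982544, 0.014787912368774414), (0.2538337707519531, 0.2986520528793335), 12.00180435180664)
 handle 348 ((0.6116271615028381, 0.02574002742767334), (0.1951627880334854, 0.06125683709979057), 83.94361877441406)
  blob [246.23076923 167.97802198] 91 [0.68025535 0.02074203 0.11357573] 0.11850313568868631
  blob [290.91390728 161.70860927] 151 [ 0.5901912  -0.06146119  0.12734392] 0.14076258889750853
  blob [329.29310345 182.46551724] 58 [ 0.46542585 -0.06558041  0.1177554 ] 0.1235015794005394
((0.5608128309249878, 0.014822438359260559), (0.2584676146507263, 0.2994549572467804), 11.967252731323242)
```

>>> drive_tool([
  [0.73,-0.455,-0.4,0,0,0],
  [0.73,-0.455,-0.4,0,0,0],
  [0.73,-0.455,-0.4,0,0,0],
  [0.73,-0.455,-0.4,0,0,0],
  [0.73,-0.455,-0.4,0,0,0],
  [0.73,-0.455,-0.4,0,0,0],
  [0.73,-0.455,-0.4,0,0,0],
  [0.73,-0.455,-0.4,0,0,0],
  [0.73,-0.455,0,0,0,0],
  [0.73,-0.455,0,0,0,0],
  [0.73,-0.455,0,0,0,0],
  [0.73,-0.455,0,0,0,0],
  [0.73,-0.455,0,0,0,0],
  [0.73,-0.455,0,0,0,0],
  [0.73,-0.455,0,0,0,0],
  [0.73,-0.455,0,0,0,0],
  [0.73,-0.455,0,0,0,0],
  [0.73,-0.455,0,0,0,0],
  [0,0,0,0,0,0],
  [0,0,0,0,0,0],
])

```text
time: 2.6
tool_pos: [0.5695, -0.0309, 0.2982]
ee_rot: [-3.142, 0.001, 0.347]
wrist_force: [-0.8, -0.2, 0.2]
width: 0.0939
finger_force: 0.0
```

Run:
```python
from h import *
import pickle
s=snap('wrist','c.png');pickle.dump(s,open('w.pkl','wb'));print(-s['R'].T@s['t'],s['fx'],(s['range_z']>0).mean());o=get_obs();print(o['time'],o['tool_pos'],o['ee_rot'])
```

```text
[ 0.63340349 -0.00845846  0.51218964] 304.9724585989334 0.985969387755102
2.65 [ 0.56941734 -0.03120775  0.29857083] [3.14134486e+00 6.65520394e-04 3.45945692e-01]
```

View pics/c.png

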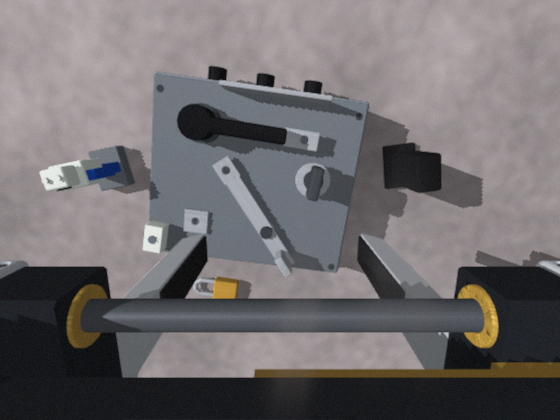

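The wrist view shows everything: handle hole near (304,140), wing around (314,182) pointing almost vertically, leaf hole (226,170), leaf pivot bolt (266,232), fin (284,265) and lug hole (195,221).

Run:
```python
from h import *
import pickle
s=pickle.load(open('w.pkl','rb'));g=cv2.cvtColor(s['image'],cv2.COLOR_BGR2GRAY).astype(float)
def dark(u,v,r=5):
    p=g[v-r:v+r+1,u-r:u+r+1];y,x=np.mgrid[v-r:v+r+1,u-r:u+r+1];w=np.clip(np.median(p)-15-p,0,None)*(np.hypot(x-u,y-v)<=r);return (w*x).sum()/w.sum(),(w*y).sum()/w.sum()
for n,u,v,z in(('hh',304,140,.097),('lug',195,221,.080),('lh',226,170,.087),('TL',160,88,.075),('TR',359,116,.075),('BR',331,267,.075)):
    p=dark(u,v);print(n,np.round(p,1),plane(s,*p,z).round(4))
print('lp',plane(s,266,232.5,.09).round(4))
P=cloud(s);c,l=fit(s,(250,160));r=cv2.minAreaRect(c);print(l,r)
q=P[(P[...,2]>.128)&(P[...,2]<.15)&(np.hypot(P[...,0]-.593,P[...,1]+.0645)<.04)];print('wing',len(q),cv2.minAreaRect(q[:,:2].astype(np.float32)),np.median(q[:,2]),np.percentile(q[:,2],95))
q=P[(P[...,2]>.113)&(P[...,2]<.126)&(np.hypot(P[...,0]-.465,P[...,1]+.065)<.04)];print('fin',len(q),cv2.minAreaRect(q[:,:2].astype(np.float32)) if len(q) else 0)
R=lambda a:np.array([[np.cos(a),-np.sin(a)],[np.sin(a),np.cos(a)]])
for n,b in(('hp',(.07,.075)),('nut',(.0156,-.084)),('lp',(-.07,-.03)),('lug',(-.07,.075))):print(n,(np.array([.5608,.0148])+R(.209)@b).round(4))
```

```text
hh [303.9 139.6] [ 0.639  -0.0372  0.097 ]
lug [194.6 220.7] [0.4761 0.0716 0.08  ]
lh [225.5 169.9] [0.5638 0.0501 0.087 ]
TL [159.7  87.8] [0.6371 0.1678 0.075 ]
TR [358.4 115.3] [ 0.6951 -0.0974  0.075 ]
BR [330.8 266.4] [ 0.4751 -0.1455  0.075 ]
lp [ 0.4978 -0.0325  0.09  ]
1 ((0.5601581335067749, 0.01286269724369049), (0.2522376775741577, 0.2925541400909424), 12.119366645812988)
wing 394 ((0.5933375358581543, -0.06601975858211517), (0.04203016683459282, 0.01427040621638298), 9.207201957702637) 0.13776442825261473 0.1391871038951461
fin 201 ((0.46876606345176697, -0.06828318536281586), (0.029335930943489075, 0.012230489403009415), 52.07227325439453)
hp [0.6137 0.1027]
nut [ 0.5935 -0.0641]
lp [ 0.4985 -0.0291]
lug [0.4768 0.0736]
```

>>> drive_tool([
  [0,0,0,0,0,0.93],
  [0,0,0,0,0,0.93],
  [0.455,0.947,0,0,0,0],
  [0,0,0.6,0,0,0],
  [0,0,0.6,0,0,0],
  [0,0,0.6,0,0,0],
  [0,0,0.6,0,0,0],
  [0,0,0.4,0,0,0],
  [0,0,0.4,0,0,0],
  [0,0,0.4,0,0,0],
  [0,0,0.4,0,0,0],
  [0,0,0.4,0,0,0],
  [0,0,0.4,0,0,0],
  [0,0,0,0,0,0],
  [0,0,0,0,0,0],
], gripper=0.5)

```text
time: 4.53
tool_pos: [0.5943, -0.0651, 0.1071]
ee_rot: [3.141, -0.001, 0.161]
wrist_force: [0.2, 0.5, -0.0]
width: 0.0471
finger_force: 0.0
```

>>> drive_tool([
  [0,0,0,0,0,0],
  [0,0,0,0,0,0],
  [0,0,0,0,0,0],
  [0,0,0,0,0,0],
  [0,0,0,0,0,0],
], gripper=1)

```text
time: 5.15
tool_pos: [0.5939, -0.065, 0.1067]
ee_rot: [3.142, -0.0, 0.161]
wrist_force: [0.7, -0.3, 0.5]
width: 0.0016
finger_force: 0.0
```

Run:
```python
from h import *
a=snap('wrist')['image'];b=snap('scene')['image'][120:260,130:310]
cv2.imwrite('pics/d.png',np.vstack([cv2.resize(b,(540,420)),a[:180,:540]]));print(get_obs())
```

```text
{'time': 5.25, 'joint_positions': array([-2.03906053e-01,  2.12567586e-01,  1.35566568e+00, -1.22746914e-04,
        1.57340108e+00,  1.20615706e+00]), 'qvel': array([ 1.24245137e-04,  1.64198319e-03,  6.85684399e-05, -7.45133779e-04,
       -3.45450656e-05,  1.28476323e-03]), 'joint_torque': array([ 6.51607897e-04, -3.89552057e+01, -2.98854250e+01,  4.08924278e-02,
       -6.33185380e-02, -1.28789796e-05]), 'tool_pos': array([ 0.59389607, -0.06505666,  0.10664046]), 'ee_rot': array([3.14149284e+00, 8.27225794e-05, 1.60732894e-01]), 'wrist_force': array([-0.21083809,  0.4473742 , -0.24314987]), 'wrist_torque': array([-0.00420348,  0.01834364,  0.05069333]), 'finger_force': 0.0, 'width': 0.00031511515297249094}
```

View pics/d.png

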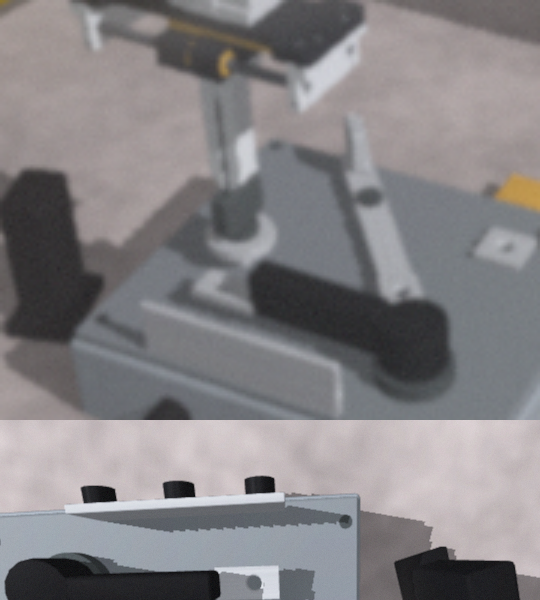

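The crop shows the fingers over the nut, but it isn't clear whether the dark part at (238,205) is the wing or the finger tips. I'll check with depth.

Run:
```python
from h import *
for n in('scene','side'):
    s=snap(n);P=cloud(s);im=s['image']
    m=(np.hypot(P[...,0]-.594,P[...,1]+.065)<.05)
    for z in np.arange(.08,.2,.01):
        k=m&(abs(P[...,2]-z)<.005)
        if k.sum()>3:
            q=P[k];print(n,round(z,3),k.sum(),q.mean(0).round(3)[:2],(q.max(0)-q.min(0)).round(3)[:2],im[k].mean(0).round())
o=get_obs();print(o['width'],o['finger_force'])
s=snap('scene');cv2.imwrite('pics/e.png',cv2.resize(s['image'][120:240,160:270],(770,600),interpolation=cv2.INTER_CUBIC)[:600,:])
```

```text
scene 0.08 154 [ 0.592 -0.068] [0.098 0.093] [117. 112. 109.]
scene 0.09 34 [ 0.61 -0.05] [0.054 0.038] [149. 144. 143.]
scene 0.1 213 [ 0.606 -0.056] [0.072 0.058] [149. 144. 143.]
scene 0.11 62 [ 0.599 -0.058] [0.042 0.017] [90. 88. 85.]
scene 0.12 73 [ 0.6  -0.06] [0.042 0.013] [86. 84. 81.]
scene 0.13 77 [ 0.601 -0.06 ] [0.042 0.016] [89. 86. 83.]
scene 0.14 62 [ 0.601 -0.063] [0.041 0.013] [101.  99.  96.]
scene 0.15 51 [ 0.602 -0.061] [0.024 0.024] [154. 150. 149.]
scene 0.16 67 [ 0.601 -0.059] [0.022 0.025] [166. 163. 161.]
scene 0.17 66 [ 0.601 -0.059] [0.023 0.027] [164. 161. 160.]
scene 0.18 70 [ 0.601 -0.06 ] [0.024 0.025] [156. 153. 152.]
scene 0.19 69 [ 0.601 -0.059] [0.022 0.026] [130. 127. 127.]
side 0.08 107 [ 0.591 -0.056] [0.097 0.091] [81. 79. 76.]
side 0.09 34 [ 0.599 -0.049] [0.072 0.049] [98. 97. 96.]
side 0.1 113 [ 0.595 -0.054] [0.073 0.056] [107. 106. 106.]
side 0.11 38 [ 0.588 -0.058] [0.039 0.013] [67. 66. 64.]
side 0.12 44 [ 0.588 -0.06 ] [0.043 0.017] [60. 60. 57.]
side 0.13 51 [ 0.59  -0.061] [0.042 0.018] [62. 62. 59.]
side 0.14 35 [ 0.588 -0.063] [0.037 0.02 ] [67. 66. 64.]
side 0.15 21 [ 0.588 -0.059] [0.019 0.024] [104. 104. 104.]
side 0.16 31 [ 0.588 -0.058] [0.02  0.027] [122. 122. 123.]
side 0.17 28 [ 0.588 -0.056] [0.02  0.027] [130. 129. 130.]
side 0.18 28 [ 0.587 -0.059] [0.018 0.026] [117. 117. 117.]
side 0.19 21 [ 0.586 -0.06 ] [0.011 0.023] [91. 91. 91.]
0.0006794800466324296 0.0
```

View pics/e.png

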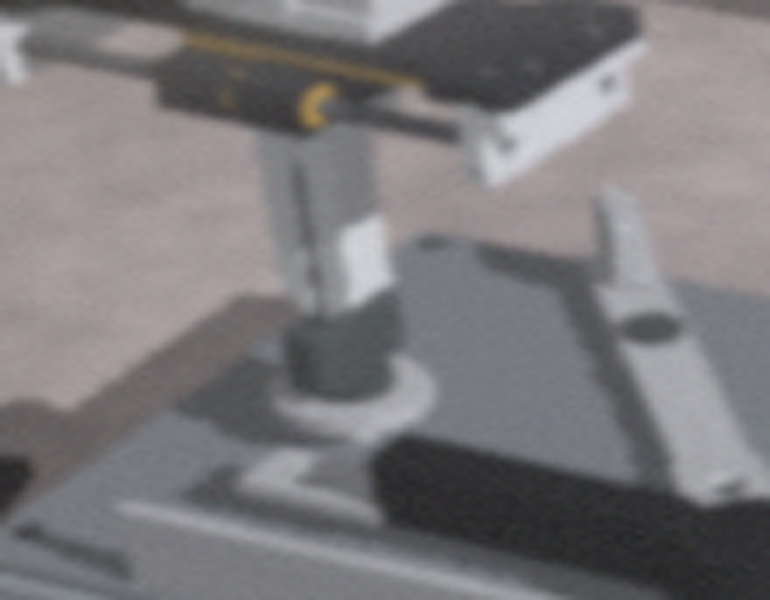

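Run:
```python
from h import *
import pickle
s=pickle.load(open('w.pkl','rb'));P=cloud(s)
R=cv2.Rodrigues(np.array([0,0,.346]))[0]
q=(P-np.array([.5694,-.0312,.2986]))@R  # yaw-aligned
m=(q[...,2]>-.05)&(s['range_z']>0)
v,u=np.nonzero(m);print(m.sum())
for a,b in((100,210),(355,470)):
    k=m.copy();k[:,:a]=0;k[:,b:]=0
    z=q[k];i=np.argsort(z[:,2])[:25];print(z[i].mean(0).round(4),z[i[0]].round(4), np.percentile(z[:,2],[0,1,5]).round(4))
for p in((205,240),(200,250),(362,238),(370,255),(190,262)):print(p,q[p[1],p[0]].round(4))
```

```text
67907
[0.0041 0.0476 0.0352] [0.0099 0.0497 0.0341] [0.0341 0.0421 0.0616]
[ 0.0036 -0.0477  0.035 ] [ 0.0097 -0.0491  0.0336] [0.0336 0.0427 0.0633]
(205, 240) [0.0059 0.0471 0.0357]
(200, 250) [0.0042 0.047  0.0482]
(362, 238) [ 0.0088 -0.0481  0.0404]
(370, 255) [ 0.0069 -0.0468  0.0624]
(190, 262) [0.0052 0.0469 0.0678]
```

The reading and both depth views agree: the real finger tips sit about 35 mm higher than the reported TCP. The fingers shut just above the wing without touching it. I'll apply that correction to heights, open part-way and descend a further 34 mm, watching the force.

>>> drive_tool([
  [0,0,0,0,0,0],
  [0,0,0,0,0,0],
  [0,0,0,0,0,0],
  [0,0,0,0,0,0],
  [0,0,0.1,0,0,0],
  [0,0,0.15,0,0,0],
  [0,0,0.15,0,0,0],
  [0,0,0.15,0,0,0],
  [0,0,0.15,0,0,0],
  [0,0,0.15,0,0,0],
  [0,0,0,0,0,0],
], gripper=0.5)

```text
time: 6.78
tool_pos: [0.5934, -0.0649, 0.0718]
ee_rot: [-3.141, 0.001, 0.161]
wrist_force: [0.3, -0.4, -0.5]
width: 0.047
finger_force: 0.0
```

>>> drive_tool([
  [0,0,0,0,0,0],
  [0,0,0,0,0,0],
  [0,0,0,0,0,0],
  [0,0,0,0,0,0],
], gripper=1)

```text
time: 7.28
tool_pos: [0.5944, -0.0662, 0.0731]
ee_rot: [3.139, -0.001, 0.16]
wrist_force: [1.1, -3.0, 1.3]
width: 0.024
finger_force: 30.0
```

>>> drive_tool([
  [0,0,0,0,0,0],
  [0,0,0,0,0,0],
])

```text
time: 7.52
tool_pos: [0.5944, -0.0661, 0.0731]
ee_rot: [3.139, -0.001, 0.16]
wrist_force: [1.0, -5.5, 0.7]
width: 0.0236
finger_force: 30.0
```

Run:
```python
from h import *
for n in('scene','side'):
    s=snap(n);P=cloud(s);im=s['image']
    m=(np.hypot(P[...,0]-.594,P[...,1]+.065)<.06)
    for z in np.arange(.09,.16,.01):
        k=m&(abs(P[...,2]-z)<.005)
        if k.sum()>3:
            q=P[k];print(n,round(z,3),k.sum(),q.mean(0).round(3)[:2],q.min(0).round(3)[:2],q.max(0).round(3)[:2],im[k].mean(0).round())
o=get_obs();print(o['width'],o['finger_force'],o['wrist_force'],o['wrist_torque'],o['tool_pos'])
```

```text
scene 0.09 48 [ 0.622 -0.046] [ 0.584 -0.078] [ 0.65  -0.026] [138. 133. 132.]
scene 0.1 240 [ 0.613 -0.053] [ 0.572 -0.088] [ 0.653 -0.024] [150. 145. 144.]
scene 0.11 46 [ 0.607 -0.061] [ 0.597 -0.085] [ 0.617 -0.044] [94. 92. 90.]
scene 0.12 91 [ 0.605 -0.057] [ 0.586 -0.089] [ 0.617 -0.039] [127. 124. 122.]
scene 0.13 114 [ 0.604 -0.059] [ 0.583 -0.087] [ 0.618 -0.04 ] [120. 117. 115.]
scene 0.14 141 [ 0.601 -0.062] [ 0.582 -0.088] [ 0.618 -0.038] [118. 115. 114.]
scene 0.15 85 [ 0.6   -0.062] [ 0.585 -0.087] [ 0.611 -0.04 ] [135. 132. 131.]
scene 0.16 89 [ 0.6   -0.062] [ 0.583 -0.087] [ 0.61  -0.038] [124. 121. 121.]
side 0.09 47 [ 0.613 -0.042] [ 0.568 -0.071] [ 0.645 -0.011] [90. 89. 88.]
side 0.1 128 [ 0.6  -0.05] [ 0.566 -0.081] [ 0.65  -0.013] [106. 105. 104.]
side 0.11 16 [ 0.579 -0.06 ] [ 0.571 -0.065] [ 0.586 -0.05 ] [65. 65. 63.]
side 0.12 45 [ 0.583 -0.053] [ 0.567 -0.087] [ 0.599 -0.039] [93. 93. 92.]
side 0.13 48 [ 0.584 -0.057] [ 0.571 -0.085] [ 0.597 -0.039] [88. 88. 87.]
side 0.14 64 [ 0.587 -0.064] [ 0.57  -0.085] [ 0.602 -0.038] [77. 77. 76.]
side 0.15 38 [ 0.589 -0.06 ] [ 0.58  -0.095] [ 0.601 -0.037] [94. 94. 94.]
side 0.16 30 [ 0.587 -0.066] [ 0.579 -0.091] [ 0.601 -0.04 ] [74. 73. 73.]
0.023895665692884944 30.000256597995758 [ 0.80727084 -5.24671956  0.69373162] [-1.03070154 -0.1935871  -0.00320392] [ 0.59437207 -0.06610555  0.07308303]
```

The fingers are holding something at 30 N, with an opening of about 24 mm. Next I'll feel the thread with a small anticlockwise turn.

>>> drive_tool([
  [0,0,0,0,0,-0.4],
  [0,0,0,0,0,-0.4],
  [0,0,0,0,0,-0.4],
  [0,0,0,0,0,0],
  [0,0,0,0,0,0],
])

```text
time: 8.25
tool_pos: [0.5943, -0.0659, 0.0727]
ee_rot: [3.14, -0.0, 0.279]
wrist_force: [1.9, -5.2, 0.2]
width: 0.0237
finger_force: 30.0
```

Run:
```python
from h import *
o=get_obs();print(o['width'],o['finger_force'],o['wrist_force'],o['wrist_torque'],o['tool_pos'],o['ee_rot'])
s=snap('side');cv2.imwrite('pics/f.png',cv2.resize(s['image'][110:210,240:350],(660,600),interpolation=cv2.INTER_CUBIC))
```

```text
0.023675610096828722 29.9996879696846 [ 1.88093763 -5.22921679  0.16528491] [-1.00644986 -0.30141664 -0.33613734] [ 0.59429446 -0.06591704  0.07274683] [ 3.13999038e+00 -4.70665569e-04  2.79336280e-01]
```

View pics/f.png

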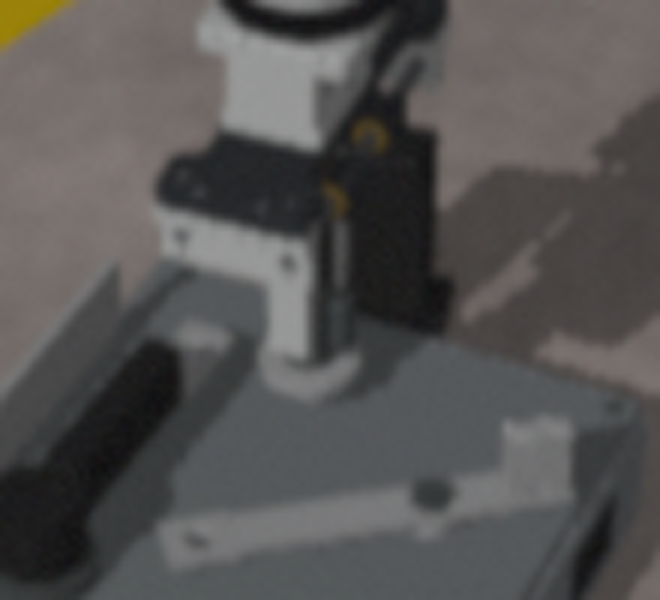

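The side crop shows the fingers fully down on the wing, just above the skirt. The anticlockwise torque rose to 0.34 N m, so I'll try clockwise and compare.

>>> drive_tool([
  [0,0,0,0,0,0.4],
  [0,0,0,0,0,0.4],
  [0,0,0,0,0,0.4],
  [0,0,0,0,0,0.4],
  [0,0,0,0,0,0.4],
  [0,0,0,0,0,0],
])

```text
time: 9.05
tool_pos: [0.5944, -0.0662, 0.0734]
ee_rot: [3.139, -0.001, 0.08]
wrist_force: [1.0, -5.8, 1.4]
width: 0.0237
finger_force: 30.0
```

Run:
```python
from h import *
o=get_obs();print(o['width'],o['wrist_force'],o['wrist_torque'],o['tool_pos'],o['ee_rot'],o['joint_positions'])
```

```text
0.02367603829327478 [ 0.97122127 -5.77025739  1.36274172] [-1.04012017 -0.10186383  0.07700195] [ 0.5944064 -0.0662127  0.0734313] [ 3.13921461e+00 -1.20464510e-03  8.03833720e-02] [-0.20445499  0.22925513  1.40255299 -0.00194756  1.50796032  1.28607992]
```

Clockwise gives at about 0.1 N m and the tool rises, while anticlockwise jams, so the thread is left-handed. Joint 6 has room for 1.14 rad more, so I'll turn clockwise and rise with the thread.

>>> drive_tool([
  [0,0,-0.01,0,0,0.6],
  [0,0,-0.01,0,0,0.6],
  [0,0,-0.01,0,0,0.6],
  [0,0,-0.01,0,0,0.6],
  [0,0,-0.01,0,0,0.6],
  [0,0,-0.01,0,0,0.6],
  [0,0,-0.01,0,0,0.6],
  [0,0,-0.01,0,0,0.6],
  [0,0,-0.01,0,0,0.6],
  [0,0,-0.01,0,0,0.6],
  [0,0,-0.01,0,0,0.6],
  [0,0,-0.01,0,0,0.6],
  [0,0,-0.01,0,0,0.6],
  [0,0,-0.01,0,0,0.6],
  [0,0,-0.01,0,0,0.6],
  [0,0,-0.01,0,0,0.6],
  [0,0,-0.01,0,0,0.6],
  [0,0,-0.01,0,0,0.6],
  [0,0,-0.01,0,0,0.6],
  [0,0,0,0,0,0],
])

```text
time: 11.55
tool_pos: [0.5935, -0.0676, 0.0803]
ee_rot: [3.139, -0.004, -1.061]
wrist_force: [-0.0, -7.6, 0.9]
width: 0.0236
finger_force: 30.0
```

Run:
```python
from h import *
o=get_obs();print(o['width'],o['wrist_force'],o['wrist_torque'],o['tool_pos'],o['ee_rot'],o['joint_positions'])
```

```text
0.023593287168834968 [-0.01320527 -7.61866957  0.91136256] [-1.4922911   0.03657822  0.09216842] [ 0.59352641 -0.06758772  0.08033468] [ 3.13874271 -0.0035035  -1.06061266] [-0.2053534   0.22543526  1.3931749  -0.00451906  1.52283559  2.42627691]
```

>>> drive_tool([
  [0,0,0,0,0,0],
  [0,0,0,0,0,0],
  [0,0,0,0,0,0],
  [0,0,-0.2,0,0,0],
  [0,0,-0.4,0,0,0],
  [0,0,-0.5,0,0,0],
  [0,0,-0.5,0,0,0],
  [0,0,-0.5,0,0,-0.9],
  [0,0,0,0,0,-1],
  [0,0,0,0,0,-1],
  [0,0,0,0,0,-1],
  [0,0,0,0,0,-1],
  [0,0,0,0,0,-1],
  [0,0,0,0,0,-1],
  [0,0,0,0,0,-1],
  [0,0,0,0,0,-1],
  [0,0,0,0,0,-1],
  [0,0,0,0,0,-1],
  [0,0,0,0,0,-1],
  [0,0,0,0,0,-1],
], gripper=0.5)

```text
time: 14.05
tool_pos: [0.5944, -0.065, 0.166]
ee_rot: [3.141, -0.002, 0.234]
wrist_force: [-1.0, 0.1, 0.3]
width: 0.0473
finger_force: 0.0
```

>>> drive_tool([
  [0,0,0,0,0,-1],
  [0,0,0,0,0,-1],
  [0,0,0,0,0,-1],
  [0,0,0,0,0,-1],
  [0,0,0,0,0,-1],
  [0,0,0,0,0,-1],
  [0,0,0,0,0,-1],
  [0,0,0,0,0,-1],
  [0,0,0,0,0,-1],
  [0,0,0,0,0,-1],
  [0,0,0,0,0,-1],
  [0,0,0,0,0,-1],
  [0,0,0,0,0,-1],
  [0,0,0,0,0,-1],
  [0,0,0,0,0,-1],
  [0,0,0,0,0,-0.3],
  [0.95,0.63,0,0,0,0],
  [0.96,0.63,0,0,0,0],
  [0,0,0,0,0,0],
])

```text
time: 16.42
tool_pos: [0.6297, 0.0223, 0.1646]
ee_rot: [3.141, -0.001, 1.764]
wrist_force: [-0.3, 0.7, -0.2]
width: 0.0473
finger_force: 0.0
```

Run:
```python
from h import *
import pickle
D=pickle.load(open('d.pkl','rb'))
for n in('side','scene'):
  for t,s in(('old',D[n]),('new',snap(n))):
    P=cloud(s);m=(np.hypot(P[...,0]-.593,P[...,1]+.065)<.04)&(P[...,2]>.085)
    z=P[m][:,2];print(n,t,len(z),np.percentile(z[z>.11],[90,97]).round(4),np.median(z[(z>.094)&(z<.112)]).round(4))
o=get_obs();print(o['time'],o['width'],o['wrist_force'],o['tool_pos'],o['ee_rot'])
```

```text
side old 298 [0.1377 0.1387] 0.0997
side new 243 [0.1456 0.1472] 0.1057
scene old 507 [0.1376 0.1386] 0.0997
scene new 480 [0.1442 0.1454] 0.1061
16.525 0.0469171805015073 [ 0.1578347  -0.81887986  0.48544729] [0.62903706 0.019481   0.16467585] [3.14148097e+00 8.89064553e-04 1.76115240e+00]
```

>>> drive_tool([
  [0,0,0.35,0,0,0],
  [0,0,0.35,0,0,0],
  [0,0,0.35,0,0,0],
  [0,0,0.3,0,0,0],
  [0,0,0.3,0,0,0],
  [0,0,0.3,0,0,0],
  [0,0,0.3,0,0,0],
  [0,0,0.3,0,0,0],
  [0,0,0,0,0,0],
])

```text
time: 17.65
tool_pos: [0.628, 0.0196, 0.0606]
ee_rot: [-3.139, -0.001, 1.761]
wrist_force: [0.4, -0.0, 0.4]
width: 0.0465
finger_force: 0.0
```

>>> drive_tool([
  [0,0,0,0,0,0],
  [0,0,0,0,0,0],
  [0,0,0,0,0,0],
  [0,0,0,0,0,0],
], gripper=1)

```text
time: 18.15
tool_pos: [0.6284, 0.0193, 0.0629]
ee_rot: [-3.141, 0.0, 1.761]
wrist_force: [-2.7, -1.1, 2.1]
width: 0.0197
finger_force: 30.0
```

>>> drive_tool([
  [0.007,-0.165,0,0,0,0.8],
  [0.007,-0.165,0,0,0,0.8],
  [0.007,-0.165,0,0,0,0.8],
  [0.007,-0.165,0,0,0,0.8],
  [0.007,-0.165,0,0,0,0.8],
  [0.007,-0.165,0,0,0,0.8],
  [0.007,-0.165,0,0,0,0.8],
  [0.007,-0.165,0,0,0,0.8],
  [0,0,0,0,0,0],
])

```text
time: 19.27
tool_pos: [0.5772, 0.0256, 0.0629]
ee_rot: [3.141, 0.001, 1.122]
wrist_force: [-2.7, -3.4, 4.1]
width: 0.0198
finger_force: 30.0
```

Run:
```python
from h import *
o=get_obs();p=o['tool_pos'];print(o['wrist_force'],o['wrist_torque'],p,o['ee_rot']);d=p[:2]-[.613,.1004];print(np.hypot(*d),np.arctan2(d[0],-d[1]))
```

```text
[-2.67169666 -3.42884497  4.11936675] [-0.45150512  0.59352881  0.22845855] [0.57720592 0.02559117 0.06290368] [3.14086188e+00 1.48392228e-03 1.12194641e+00]
0.0829311575820225 -0.44627898786652886
```

>>> drive_tool([
  [0.007,-0.165,0,0,0,0.8],
  [0.007,-0.165,0,0,0,0.8],
  [0.007,-0.165,0,0,0,0.8],
  [0.007,-0.165,0,0,0,0.8],
  [0.007,-0.165,0,0,0,0.8],
  [0.007,-0.165,0,0,0,0.8],
  [0.007,-0.165,0,0,0,0.8],
  [0.007,-0.165,0,0,0,0.8],
  [0.007,-0.165,0,0,0,0.8],
  [0.007,-0.165,0,0,0,0.8],
  [0.007,-0.165,0,0,0,0.8],
  [0,0,0,0,0,0],
])

```text
time: 20.78
tool_pos: [0.5321, 0.0806, 0.0629]
ee_rot: [3.141, 0.003, 0.241]
wrist_force: [-5.5, -3.4, 5.8]
width: 0.0197
finger_force: 30.0
```

Run:
```python
from h import *
import pickle
o=get_obs();p=o['tool_pos'];print(o['wrist_force'],o['wrist_torque'],p,o['ee_rot']);d=p[:2]-[.613,.1004];print(np.hypot(*d),np.arctan2(d[0],-d[1]))
D={n:snap(n) for n in('wrist','scene','side')};pickle.dump(D,open('e.pkl','wb'))
a=D['wrist']['image'];b=cv2.resize(D['side']['image'][170:290,210:360],(560,448));cv2.imwrite('pics/g.png',np.vstack([a[:150],b[:440]]))
```

```text
[-5.49243075 -3.37444197  5.82912945] [-0.36412167  0.99581248 -0.06649629] [0.53205202 0.08063941 0.06287866] [3.14098129e+00 2.83231400e-03 2.41317771e-01]
0.08332500021417015 -1.3313644169191405
```

View pics/g.png

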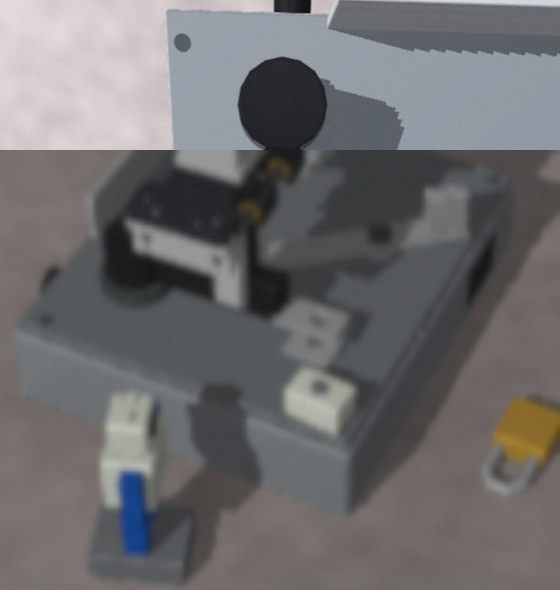

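The side crop shows the tab hole at side pixel (296,215), slightly short of the lug hole at (295,222). I'll measure the gap in the same image.

```bash
cat >> h.py <<'E'
def dark(s,u,v,r=3):
    g=cv2.cvtColor(s['image'],cv2.COLOR_BGR2GRAY).astype(float);u,v=int(round(u)),int(round(v))
    p=g[v-r:v+r+1,u-r:u+r+1];y,x=np.mgrid[v-r:v+r+1,u-r:u+r+1];w=np.clip(np.percentile(p,60)-12-p,0,None)*(np.hypot(x-u,y-v)<=r);return (w*x).sum()/w.sum(),(w*y).sum()/w.sum()
E
python3 - <<'E'
from h import *
import pickle
D=pickle.load(open('e.pkl','rb'));s=D['side']
for n,u,v,z in(('hh',295.7,215.5,.097),('lug',295.2,222.5,.080)):
    p=dark(s,u,v);print(n,np.round(p,2),plane(s,*p,z).round(4))
s=D['scene']
for n,(x,y,z) in(('lug',(.4765,.073,.08)),('hh',(.4775,.067,.097))):
    c=s['R']@[x,y,z]+s['t'];u,v=c[0]/c[2]*s['fx']+s['cx'],c[1]/c[2]*s['fy']+s['cy'];print(n,u,v);p=dark(s,u,v);print(p,plane(s,*p,z).round(4))
cv2.imwrite('pics/h.png',cv2.resize(s['image'][160:240,250:350],(500,400)))
w=D['wrist'];m=(w['image'].max(-1)<50).astype(np.uint8);m[150:]=0;n,L,S,C=cv2.connectedComponentsWithStats(m)
for i in range(1,n):
    if S[i,4]>300: print(S[i],C[i],[plane(w,*C[i],z).round(4)[:2] for z in (.123,.135)])
P=cloud(w);print(P[104,283])
E
```

```text
hh [294.76 215.42] [0.4751 0.0697 0.097 ]
lug [293.65 221.17] [0.4749 0.0743 0.08  ]
lug 298.78704309126147 201.28813831098213
(np.float64(299.8283582089552), np.float64(202.32587064676616)) [0.478  0.0768 0.08  ]
hh 296.2857692735024 193.91692218873519
(np.float64(294.5697050938338), np.float64(192.46648793565683)) [0.4756 0.0612 0.097 ]
[275   0  36  13 408] [293.17647059   5.65441176] [array([0.6542, 0.105 ]), array([0.6498, 0.1043])]
[ 239   58   88   92 6328] [282.29061315 104.08359671] [array([0.6126, 0.0998]), array([0.6115, 0.0995])]
[0.6128286  0.09947297 0.12166031]
```

>>> drive_tool([
  [0,-0.062,0,0,0,0.3],
  [0,0,0,0,0,0],
  [0,0,0,0,0,0],
])

```text
time: 21.3
tool_pos: [0.5316, 0.0827, 0.0629]
ee_rot: [3.141, 0.003, 0.212]
wrist_force: [-5.5, -4.6, 5.4]
width: 0.0195
finger_force: 30.0
```

Run:
```python
from h import *
o=get_obs();p=o['tool_pos'];print(o['wrist_torque'],p,o['ee_rot']);d=p[:2]-[.6128,.0998];print(np.hypot(*d),np.arctan2(-d[1],-d[0]))
s=snap('side')
for n,u,v,z in(('hh',294.7,216.5,.097),('lug',293.7,221.5,.080)):
    p=dark(s,u,v);print(n,np.round(p,2),plane(s,*p,z).round(4))
t=snap('scene')
cv2.imwrite('pics/h.png',np.hstack([cv2.resize(s['image'][195:240,265:325],(400,300),interpolation=cv2.INTER_CUBIC),cv2.resize(t['image'][175:220,270:330],(400,300),interpolation=cv2.INTER_CUBIC)]))
```

```text
[-0.48652379  0.89322838  0.12319388] [0.5315857  0.08269634 0.06289091] [3.14066965e+00 2.82314939e-03 2.11673696e-01]
0.08299577136184122 0.20756591290926546
hh [293.49 216.2 ] [0.476  0.0738 0.097 ]
lug [293.32 221.39] [0.4751 0.0755 0.08  ]
```

View pics/h.png

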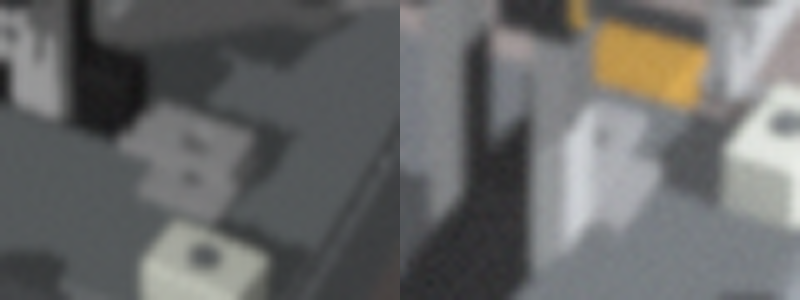

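>>> drive_tool([
  [0,0,0,0,0,0],
  [0,0,0,0,0,0],
  [0,0,0,0,0,0],
  [0,0,-0.2,0,0,0],
  [0,0,-0.4,0,0,0],
  [0,0,-0.6,0,0,0],
  [0,0,-0.7,0,0,0],
  [0,0,-0.7,0,0,0],
  [-0.4,0,-0.7,0,0,0],
  [-0.5,0,-0.7,0,0,0],
  [-0.5,0,-0.7,0,0,0],
  [-0.5,0,-0.2,0,0,0],
  [-0.4,0,0,0,0,0],
  [0,0,0,0,0,0],
  [0,0,0,0,0,0],
], gripper=0.5)

```text
time: 23.28
tool_pos: [0.4428, 0.0644, 0.2576]
ee_rot: [-3.141, 0.001, 0.211]
wrist_force: [0.5, -0.5, 0.1]
width: 0.0472
finger_force: 0.0
```

Run:
```python
from h import *
import pickle
s=snap('wrist','i.png');pickle.dump(s,open('w2.pkl','wb'));o=get_obs();print(o['tool_pos'],o['ee_rot'])
for n,(x,y,z) in(('lug',(.476,.0715,.08)),('hh',(.476,.0715,.097)),('fin',(.4688,-.0683,.121)),('lp',(.4978,-.0325,.09))):
    c=s['R']@[x,y,z]+s['t'];print(n,c[0]/c[2]*s['fx']+s['cx'],c[1]/c[2]*s['fy']+s['cy'])
```

```text
[0.44287634 0.06440242 0.25747366] [-3.14134347e+00  1.27379008e-03  2.10852968e-01]
lug 281.64161680117155 163.55313849461928
hh 281.61816568696895 164.76279426763423
fin 397.0521904018824 197.75842235130426
lp 367.15506660815527 164.56368698445945
```

View pics/i.png

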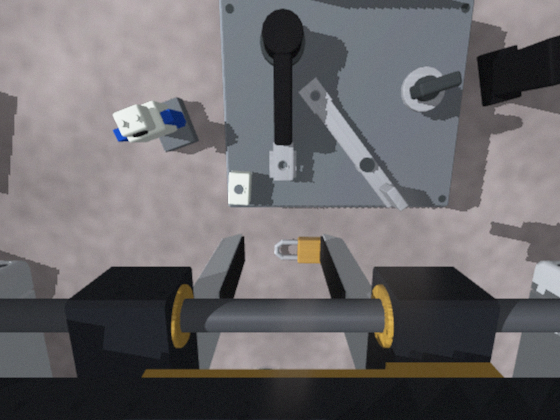

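The wrist view shows the tab hole at (282,165) directly over the lug. The hub, padlock, toy robot and charger are undisturbed. The fin is at about (395,195) and the leaf pivot at (367,164).

Run:
```python
from h import *
import pickle
s=pickle.load(open('w2.pkl','rb'))
for n,u,v,z,r in(('hh',282,165,.097,4),('lh',316,96,.087,5),('lp',367,164,.09,9)):
    p=dark(s,u,v,r);print(n,np.round(p,1),plane(s,*p,z).round(4))
P=cloud(s);q=P[(P[...,2]>.113)&(P[...,2]<.127)&(np.hypot(P[...,0]-.465,P[...,1]+.065)<.04)];print('fin',len(q),cv2.minAreaRect(q[:,:2].astype(np.float32)))
q=P[(P[...,2]>.13)&(np.hypot(P[...,0]-.593,P[...,1]+.065)<.04)];print('wing',np.percentile(q[:,2],[50,90,97]))
```

```text
hh [281.  164.4] [0.4763 0.0723 0.097 ]
lh [314.9  95.7] [0.5632 0.0496 0.087 ]
lp [367.  164.4] [ 0.4979 -0.0323  0.09  ]
fin 284 ((0.468279093503952, -0.06861311197280884), (0.029939934611320496, 0.012014806270599365), 51.717010498046875)
wing [0.14493442 0.14612243 0.1465438 ]
```

>>> drive_tool([
  [0,0,0,0,0,-1],
  [0,0,0,0,0,-1],
  [0,0,0,0,0,-1],
  [0,0,0,0,0,-1],
  [0,0,0,0,0,-1],
  [0,0,0,0,0,-1],
  [0,0,0,0,0,-0.84],
  [-0.73,0.857,0,0,0,0],
  [-0.73,0.857,0,0,0,0],
  [-0.73,0.856,0,0,0,0],
  [0,0,0.7,0,0,0],
  [0,0,0.7,0,0,0],
  [0,0,0.7,0,0,0],
  [0,0,0.6,0,0,0],
  [0,0,0.5,0,0,0],
  [0,0,0,0,0,0],
  [0,0,0,0,0,0],
])

```text
time: 25.45
tool_pos: [0.4687, -0.0684, 0.1307]
ee_rot: [3.141, -0.0, 0.895]
wrist_force: [-1.0, 0.2, 0.4]
width: 0.0469
finger_force: 0.0
```

Position is on target, so I'll descend the remaining 70 mm and close.

>>> drive_tool([
  [0,0,0.35,0,0,0],
  [0,0,0.35,0,0,0],
  [0,0,0.3,0,0,0],
  [0,0,0.3,0,0,0],
  [0,0,0.25,0,0,0],
  [0,0,0.2,0,0,0],
  [0,0,0,0,0,0],
  [0,0,0,0,0,0],
])

```text
time: 26.45
tool_pos: [0.4685, -0.0684, 0.0607]
ee_rot: [3.141, -0.0, 0.895]
wrist_force: [-0.1, -0.2, -0.0]
width: 0.0468
finger_force: 0.0
```

>>> drive_tool([
  [0,0,0,0,0,0],
  [0,0,0,0,0,0],
  [0,0,0,0,0,0],
  [0,0,0,0,0,0],
  [0,0,0,0,0,0],
], gripper=1)

```text
time: 27.08
tool_pos: [0.4683, -0.0684, 0.0603]
ee_rot: [3.141, 0.0, 0.895]
wrist_force: [-0.0, -0.9, 0.2]
width: 0.0114
finger_force: 30.0
```

>>> drive_tool([
  [0.005,0.104,0,0,0,-0.885],
  [0.005,0.104,0,0,0,-0.885],
  [0.005,0.104,0,0,0,-0.885],
  [0.005,0.104,0,0,0,-0.885],
  [0.005,0.104,0,0,0,-0.885],
  [0.005,0.104,0,0,0,-0.885],
  [0.005,0.104,0,0,0,-0.885],
  [0.005,0.104,0,0,0,-0.885],
  [0.005,0.104,0,0,0,-0.885],
  [0.005,0.104,0,0,0,-0.885],
  [0,0,0,0,0,0],
  [0,0,0,0,0,0],
])

```text
time: 28.58
tool_pos: [0.5077, -0.0777, 0.0604]
ee_rot: [3.141, 0.001, 1.779]
wrist_force: [1.4, -1.1, 0.8]
width: 0.0118
finger_force: 30.0
```

Run:
```python
from h import *
o=get_obs();p=o['tool_pos'];print(o['wrist_force'],o['wrist_torque'],p,o['ee_rot']);d=np.array([.498,-.032])-p[:2];print(np.hypot(*d),np.arctan2(d[1],d[0]))
```

```text
[ 1.41012976 -1.12273337  0.77408109] [-0.16429767 -0.28880015  0.09847784] [ 0.50769692 -0.07774296  0.06036877] [3.14096622e+00 7.43069975e-04 1.77888251e+00]
0.046759475447704285 1.779691081165949
```

>>> drive_tool([
  [0,0,0,0,0,0],
  [0,0,0,0,0,0],
  [0,0,0,0,0,0],
  [0,0,-0.2,0,0,0],
  [0,0,-0.5,0,0,0],
  [0,0,-0.7,0,0,0],
  [0,0,-0.7,0,0,0],
  [0,0,-0.7,0,0,0],
  [0,0,-0.7,0,0,0],
  [0,0,-0.7,0,0,0],
  [0,0,-0.7,0,0,0],
  [0,0,0,0,0,1],
  [0,0,0,0,0,1],
  [0,0,0,0,0,1],
  [0,0,0,0,0,1],
  [0,0,0,0,0,1],
  [0,0,0,0,0,1],
  [0,0,0,0,0,1],
  [0,0,0,0,0,1],
], gripper=0.5)

```text
time: 30.95
tool_pos: [0.5074, -0.0775, 0.257]
ee_rot: [3.141, -0.0, 0.977]
wrist_force: [1.1, -0.4, -0.2]
width: 0.0468
finger_force: 0.0
```

>>> drive_tool([
  [0,0,0,0,0,1],
  [0,0,0,0,0,1],
  [0,0,0,0,0,1],
  [0,0,0,0,0,1],
  [0,0,0,0,0,1],
  [0,0,0,0,0,1],
  [0,0,0,0,0,1],
  [0,0,0,0,0,0.7],
  [-0.265,-0.79,0,0,0,0],
  [-0.265,-0.79,0,0,0,0],
  [-0.265,-0.79,0,0,0,0],
  [-0.265,-0.8,0,0,0,0],
  [0,0,0,0,0,0],
  [0,0,0,0,0,0],
])

```text
time: 32.7
tool_pos: [0.4399, 0.0373, 0.2567]
ee_rot: [3.141, -0.001, 0.21]
wrist_force: [-0.3, -0.6, 0.8]
width: 0.0471
finger_force: 0.0
```

Run:
```python
from h import *
s=snap('wrist')
im=s['image'];cv2.imwrite('pics/j.png',cv2.resize(im[60:260,210:477],(800,600),interpolation=cv2.INTER_CUBIC))
def px(x,y,z):
    c=s['R']@[x,y,z]+s['t'];return c[0]/c[2]*s['fx']+s['cx'],c[1]/c[2]*s['fy']+s['cy']
for n,a,r in(('hh',(.4763,.0723,.097),4),('lp',(.4979,-.0323,.09),9)):
    p=dark(s,*px(*a),r);print(n,np.round(px(*a),1),np.round(p,1),plane(s,*p,a[2]).round(4))
P=cloud(s);q=P[(P[...,2]>.114)&(P[...,2]<.127)&(np.hypot(P[...,0]-.5077,P[...,1]+.0777)<.03)];f=cv2.minAreaRect(q[:,:2].astype(np.float32));print('fin',len(q),f)
# leaf arm between pivot and tab: points on leaf top, fit line
k=(abs(P[...,2]-.087)<.004)&(P[...,1]>-.02)&(P[...,1]<.052)&(abs(P[...,0]-(.498-.2115*(P[...,1]+.032)))<.03)&(im.min(-1)>0)
g=cv2.cvtColor(im,cv2.COLOR_BGR2GRAY);print('leafpx',k.sum());l=cv2.fitLine(P[k][:,:2].astype(np.float32),cv2.DIST_L2,0,.01,.01).ravel();print(l)
t=(.0717-l[3])/l[1];print('leaf line at lug y',l[2]+t*l[0])
d=np.array([.498,-.032])-f[0];print('fin dir',np.arctan2(d[1],d[0]),np.hypot(*d))
q=P[(P[...,2]>.13)&(np.hypot(P[...,0]-.593,P[...,1]+.065)<.04)];print('wing',np.percentile(q[:,2],[50,90,97]))
print(get_obs()['time'],get_obs()['tool_pos'])
```

```text
hh [259.5 157.6] [260.4 157.7] [0.4764 0.0712 0.097 ]
lp [346.5 157.7] [346.7 157.8] [ 0.4979 -0.0326  0.09  ]
fin 299 ((0.5080390572547913, -0.07810886204242706), (0.011502331122756004, 0.029718900099396706), 11.944504737854004)
leafpx 1090
[ 0.24384013 -0.96981543  0.4881089   0.0157992 ]
leaf line at lug y 0.4740538
fin dir 1.78517573451349 0.0471890859141449
wing [0.14490093 0.14617185 0.14664943]
32.75 [0.43994778 0.03702621 0.25642244]
```

View pics/j.png

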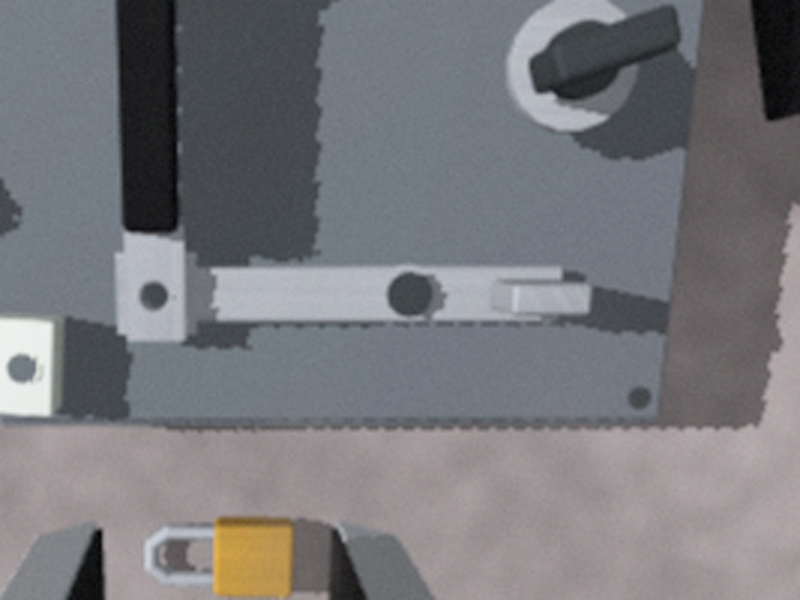

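The close view shows the leaf square to the box, running under the tab to the lug. The tab hole is at crop (153,296), on the leaf's centreline. The fin axis is 11.94° against a box yaw of 12.0°, and the nut is about 8 mm up, so I'm handing in.

```bash
python3 -c "
from bench import close_job
print(close_job())"
```

```text
the job is handed in; nothing more can be done
None
```

The job is handed in, though the hand-in returned no verdict: the nut is unscrewed (left-hand thread) and raised about 7–8 mm, the handle is at off, and the leaf is swung over. By my measurements all three holes line up within about 1 mm (the leaf's hole is under the tab, so I judged it from its fin angle), the gripper is clear, and the bystanders look undisturbed.

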